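Make up the soldering kit and the polishing kit at the jeweller's bench

ROBOT

A 6-joint arm with a two-finger parallel gripper is mounted at the origin on the work surface. World frame = base frame: x ahead of the robot, y to its left, z up, the work surface at z = 0. Lengths are in mm, angles in degrees, forces in N, time in s.
With the tool pointing down it reaches from about 300 to 850 mm from the base axis. Payload 4.2 kg.
Tool frame: the origin (TCP) lies on the centre line of the jaws, within the pads' length; the fingertips stand 14 mm ahead of it and the grasp point (between the pads) lies 5 mm behind it (env.finger_overhang is the z of the fingertips in the tool frame, in mm); z points along the fingers, y is the line along which they close (so a half turn about z gives the same grasp; the last joint's range is limited). The gripper opens to 91 mm and grips with 3 to 60 N. Pads are 32 mm wide; open, the fingers measure 118 mm over their backs; the gripper's body (76 mm by 178 mm) begins 60 mm behind the grasp point.
Start: joints at [66.807, 18.312, 89.639, -0, 72.044, -1.146], TCP at [215.843, 532.967, 227.976] pointing down, gripper open.
Joint ranges: [-177.97, 177.97], [-48.28, 115.42], [12.27, 149.76], [-77.06, 257.06], [2.81, 150.46], [-146.56, 146.56]. Speed limits (degrees/s): [147.25, 147.25, 180, 180, 180, 180].

INTERFACE

Orientations are given as [roll, pitch, yaw] about the fixed x, y, z axes, in that order (R = Rz(yaw) Ry(pitch) Rx(roll)).
In Python, from workcell import sensors, viewer, env gives the robot as it stands. The module is installed in compiled form; this text tells all that it offers.
- The arm moves only by the tool step_arm, never from a script. Its argument "plan" is one flat list of numbers, 6 for each row, row after row: the shift along the tool's x, y, z in cm, then the turn, a rotation vector about the tool's x, y, z in rad. In form: [x, y, z, wx, wy, wz, x, y, z, wx, wy, wz, ...]. A call has 1 to 5 rows; each row shifts and turns the commanded pose from where the row before left it, along the tool's axes as they then stand; what a row does not reach is not made up. A row lasts 1/12 s, in which the tool goes at most 41.7 mm and 7.16 degrees, less where a joint would pass 70% of its speed; a pose out of reach is approached as far as the arm can. A call is refused whole if a number of a shift passes 4.17 or a number of a turn 0.125, either way. A call with a gripper value outside its range is refused whole. "hand" is the finger opening in cm, from 0 to 9.12, set as the call begins (left out, the last holds). The fingers move at their own pace and stop on an object; "newtons" is the grip in N (left out, the last holds). Time passes only in rows, so rows that do not move let the fingers close. It gives the time, the measured TCP pose, the force, the opening and the grip force at its end, in the units of the state.
- sensors.state(): the state, without advancing time (a new reading comes with each control period).
- viewer.grab_frame(name): name is "scene" or "top" or "wrist"; returns a dict with "img" (400x640x3 uint8, red, green, blue), "fx", "fy", "cx", "cy" (pixels), "k1" (the pictures are not rectified: a ray, as slopes to the right and down, at radius r is drawn at 1 + k1 r^2 times it, then the intrinsics apply), "position" and "attitude" of the camera in the world. Camera axes: x right, y down, z forward; pixel columns grow to the right and rows downward; lengths in mm; the calibration is good to about 2 mm. A picture is of the moment at which its call begins. There is no depth.
- env.job_done(): hands the job in; it is judged then, once.
Trained networks look in a picture, given as the dict that the camera call returned (one of the last four; its "shot" number tells which), for a name from the list of things; names that differ only in an ending like _2 or _b are one class to them, and where a whole thing is asked for, a point or a joint stands for the part that bears it (a point fixed in the world has none). Each returns a list of dicts, best first, with "score" (0 to 1); they miss things now and then, are a little off and sometimes report something else, mostly with a low value. They report only what shows in the picture. A call takes as long as a camera call. They do not tell look-alikes from the thing itself.
- viewer.boxes_of(name, picture): "location" ([column, row] in pixels, amid what is visible of it).
- viewer.pinpoint(name, picture): "location" ([column, row] in pixels: a listed point, or the origin of a listed thing).
The state is a dict: "time_s": time; "qpos": joint angles; "qvel": joint speeds; "effort": joint torques, N m; "ee_pos": TCP position; "ee_rot": TCP orientation; "force": force on the tool from outside, world axes, zero at the start; "torque": the same for the moment, N m; "gripper_width": finger opening in mm; "gripper_force": force on a finger pad.
Only numpy, scipy, OpenCV 4.12 (cv2) and the standard library are available. Lean on these libraries where they do the work, as an engineer would, in place of code of your own. Each camera call takes 0.05 s, during which the arm holds its last target. There are 200 camera calls.

TASK

Make up the two bench kits: in the blue tray the soldering kit, with the charcoal block in the long compartment and the flux jar and the solder tin each in a square compartment of its own; in the white tray the polishing kit, with the red rouge bar in the long compartment and the green polishing wheel in either square one. Set each piece down, not dropped, so that it rests the same way up as it was, flat on the floor of its compartment. Keep the trays where they are and leave the brown bar, the ring clamp and the white dish alone.

Things in the scene. Friction and masses are not known exactly. Their poses are not given: they have to be found in the camera images.
- tray_blue: Loose shallow blue tray for the soldering kit, 146 (x) by 152 (y) mm, 0.5 kg; origin: centre of its underside. Floor 4 mm thick; walls and dividers 4 mm thick, tops 12 mm above the underside. The +x half is one long compartment, inside 68 (x) by 144 (y) mm, centre x +35, y 0 mm; the -x half is two square ones, inside 66 by 70 mm, centres x -36, y +37 and -37 mm.
- tray_white: Loose shallow white tray for the polishing kit, 146 (x) by 152 (y) mm, 0.5 kg; origin: centre of its underside. Floor 4 mm thick; walls and dividers 4 mm thick, tops 12 mm above the underside. The +x half is one long compartment, inside 68 (x) by 144 (y) mm, centre x +35, y 0 mm; the -x half is two square ones, inside 66 by 70 mm, centres x -36, y +37 and -37 mm.
- charcoal: Charcoal soldering block: black, with two turns of steel binding wire, 44 mm (x) by 92 mm (y) by 28 mm high. Origin at the centre of its underside, z up, long side along its y. 
- flux: Flux jar: small white jar with white cap and green label, closed, 42 mm across, 48 mm high. Origin at the centre of its underside, z up, stands upright at the start. 
- tin: Solder tin: closed round brass-coloured tin, 42 mm across, 26 mm high. Origin at the centre of its underside, z up, stands upright at the start. 
- rouge: Rouge bar: red polishing bar, one end in a cream paper sleeve, 38 mm (x) by 92 mm (y) by 28 mm high. Origin at the centre of its underside, z up, long side along its y. 
- wheel: Polishing wheel: solid green wheel of rubber-bonded abrasive with a steel bush, lying flat, 44 mm across, 25 mm high. Origin at the centre of its underside, z up (the wheel axis).
- tripoli: Brown polishing bar, of the same shape and sleeve as the red one (38 mm x, 92 mm y, 28 mm high). In neither kit: leave it where it is. Origin at the centre of its underside, z up, long side along its y. 
- clamp: Wooden ring clamp with leather jaws and a brass band, lying along its y, 26 by 134 by 22 mm high, origin at the centre of its underside. Leave it where it is.
- dish: Round white ceramic dish, open, 86 mm across the rim, 26 mm high, origin at the centre of its underside. Leave it where it is.
Things that resemble listed ones, but are neither listed nor needed, are in the scene too. Of the things that look like the wheel, the smallest one is meant.

How it is judged:
By the outcome, as a careful person would: the job done as asked, in the order asked, and still so for the second after the job is handed in, with the robot touching nothing.
It also fails if it takes over 115 s, if anything falls off the work surface, if the arm or the gripper's body presses on something with over 40 N, if the wrist force passes 120 N, or if a joint passes its speed limit or range.

## Working session

There is one attempt and no reset: what is moved stays moved. The work goes in short steps, Python scripts to look and compute and a tool call to move; the robot and the scene stay as the last step left them, time stands still between calls to the robot, and variables do not carry over. Pictures are saved under pics/ and viewed, at most 14 in all, crops included, and the job is handed in when it is done.

Besides the shell and the picture viewer there is one more tool, called after "Call:" by a JSON object that holds its "fn" and its "kwargs". step_arm: Moves the arm, as the interface text tells. Its arguments: {"type":"object","properties":{"plan":{"type":"array","items":{"type":"number"}},"hand":{"type":"number"},"newtons":{"type":"number"}},"required":["plan"]}

```bash
mkdir -p pics
cat > h.py <<'E'
import numpy as np, cv2
from scipy.spatial.transform import Rotation as R
from workcell import sensors, viewer, env
def grab(n,save=None):
    p=viewer.grab_frame(n)
    if save: cv2.imwrite(f'pics/{save}.png',p['img'][:,:,::-1])
    return p
def att(p):
    a=np.array(p['attitude'],float)
    return a if a.shape==(3,3) else R.from_euler('xyz',a,degrees=True).as_matrix()
def ray(p,px):
    xd=np.array([(px[0]-p['cx'])/p['fx'],(px[1]-p['cy'])/p['fy']]); x=xd.copy()
    for _ in range(30): x=xd/(1+p['k1']*(x@x))
    return att(p)@np.array([x[0],x[1],1.])
def on(p,px,z):
    d=ray(p,px); c=np.array(p['position'],float); return (c+d*(z-c[2])/d[2])[:2].round(1)
def proj(p,X):
    v=att(p).T@(np.array(X,float)-np.array(p['position'])); x=v[:2]/v[2]; x=x*(1+p['k1']*(x@x))
    return np.array([x[0]*p['fx']+p['cx'],x[1]*p['fy']+p['cy']]).round(1)
E
python3 - <<'E'
from h import *
s=sensors.state();print(s)
t=grab('top','top1');c=grab('scene','scene1')
for p in(t,c): print({k:v for k,v in p.items() if k!='img'})
for n in 'tray_blue tray_white charcoal flux tin rouge wheel tripoli clamp dish'.split():
    for nm,p in(('t',t),('s',c)):
        print(n,nm,[(np.round(d['location'],0).tolist(),round(d['score'],2),on(p,d['location'],0).tolist()) for d in viewer.pinpoint(n,p)[:5]])
E
```

```text
{'time_s': 0.0, 'qpos': array([ 6.68060335e+01,  1.83516852e+01,  8.97060762e+01, -6.46831268e-04,
        7.20428964e+01, -1.14584982e+00]), 'qvel': array([ 0.0105259 ,  0.01763159, -0.03016599,  0.10174643,  0.06918805,
       -0.05078829]), 'effort': array([-3.37412994e-04, -4.12457013e+01, -2.31975013e+01,  7.27580767e-02,
        4.56264953e-02, -1.32652704e-04]), 'ee_pos': array([215.6618008 , 532.51357834, 227.12204496]), 'ee_rot': array([-1.79899350e+02, -1.39805647e-03,  1.57952082e+02]), 'force': array([ 0.05844759, -0.40786266,  0.15135396]), 'torque': array([ 0.00765156, -0.02675972, -0.0135058 ]), 'gripper_force': 0.0, 'gripper_width': 91.4891613639677}
{'fx': 460.83488927384417, 'fy': 460.83488927384417, 'cx': 319.73070636445624, 'cy': 201.73260006444158, 'k1': -0.09843673356066518, 'position': array([ 346.3491076 ,   -3.04446935, 1309.15970421]), 'attitude': array([-172.73768031,    0.61056783,  -88.65791293]), 'shot': 1}
{'fx': 493.07297273761884, 'fy': 493.07297273761884, 'cx': 329.2697486134779, 'cy': 201.83070472852953, 'k1': -0.05716192401355011, 'position': array
[... 795 characters left out ...]
 0.76, [427.9, 65.6]), ([240.0, 219.0], 0.72, [378.8, -223.3])]
wheel t [([205.0, 248.0], 0.86, [371.6, 338.6]), ([238.0, 288.0], 0.57, [263.6, 240.2]), ([243.0, 247.0], 0.46, [377.1, 231.1])]
wheel s [([350.0, 140.0], 0.76, [261.3, 256.5]), ([385.0, 145.0], 0.66, [350.4, 342.3]), ([366.0, 164.0], 0.49, [391.4, 228.6])]
tripoli t [([206.0, 200.0], 0.91, [510.0, 344.5])]
tripoli s [([416.0, 170.0], 0.82, [503.8, 349.1])]
clamp t [([380.0, 172.0], 0.67, [603.5, -156.4]), ([467.0, 145.0], 0.64, [689.0, -414.2])]
clamp s [([366.0, 160.0], 0.57, [375.9, 239.4]), ([229.0, 331.0], 0.55, [693.2, -412.1])]
dish t [([195.0, 139.0], 0.96, [690.7, 387.1])]
dish s [([468.0, 207.0], 0.65, [716.3, 368.5])]
```

View pics/top1.png

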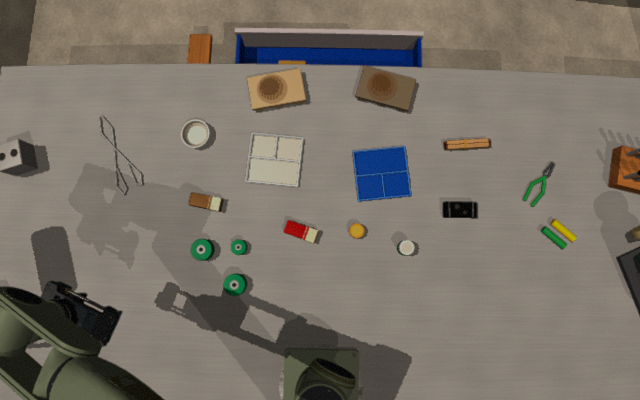

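View pics/scene1.png

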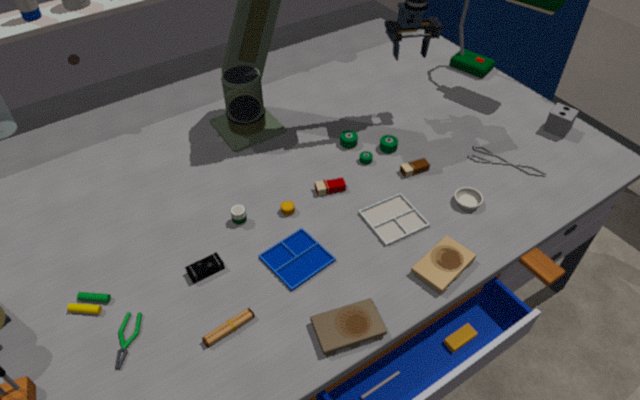

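Top view: the candidates for the wheel are at (202,249), (235,285) and (239,247), and (239,247) looks smallest. The rouge bar is the red one at (301,231), with brown tripoli at (206,201). Charcoal is at (460,210), the flux jar at (406,247), the tin at (357,231), the blue tray at (381,173) and the white tray at (275,160). The scene view agrees, and also shows an unrelated yellow bar in the drawer.

Run:
```python
from h import *
t=grab('top'); im=t['img']
cv2.imwrite('pics/crop1.png',cv2.resize(im[120:300,180:490][:,:,::-1],None,fx=2.5,fy=2.5,interpolation=cv2.INTER_CUBIC))
hsv=cv2.cvtColor(im,cv2.COLOR_RGB2HSV).astype(int); g=im.astype(int)
H,S,V=hsv[...,0],hsv[...,1],hsv[...,2]
def rect(m,box,z,name):
    mm=np.zeros(m.shape,np.uint8); c0,r0,c1,r1=box; mm[r0:r1,c0:c1]=m[r0:r1,c0:c1]
    n,l,st,_=cv2.connectedComponentsWithStats(mm)
    k=1+np.argmax(st[1:,4]); cs,_=cv2.findContours((l==k).astype(np.uint8),0,1)
    P=np.array([on(t,q[0],z) for q in cs[0]],np.float32)
    (x,y),(w,h),a=cv2.minAreaRect(P); print(name,round(x,1),round(y,1),'wh',round(w,1),round(h,1),'ang',round(a,1))
rect((H>100)&(H<130)&(S>120),(345,140,415,205),12,'blue')
rect((S<60)&(V>150)&(g.min(2)>165),(240,128,310,192),12,'white')
rect((V<70),(435,195,485,225),28,'charcoal')
rect((S>110),(280,215,325,248),28,'rouge')
rect((S>110),(345,220,370,242),26,'tin')
rect(V>165,(395,235,420,258),48,'flux')
for n,b in(('w1',(188,235,216,263)),('w2',(228,236,250,258)),('w3',(220,270,250,300))): rect((H>60)&(H<95)&(S>100),b,25,n)
```

```text
blue 598.0 -159.7 wh 145.6 151.8 ang 7.1
white 564.5 184.1 wh 0.1 17.3 ang 1.3
charcoal 495.9 -380.8 wh 97.3 45.7 ang 89.3
rouge 430.3 78.7 wh 64.7 38.1 ang 71.7
tin 432.4 -89.8 wh 41.3 41.6 ang 46.0
flux 386.8 -225.5 wh 36.6 36.8 ang 64.7
w1 369.0 341.2 wh 56.0 62.9 ang 1.7
w2 377.4 238.2 wh 39.1 42.2 ang 2.0
w3 273.5 243.8 wh 57.8 61.6 ang 1.7
```

View pics/crop1.png

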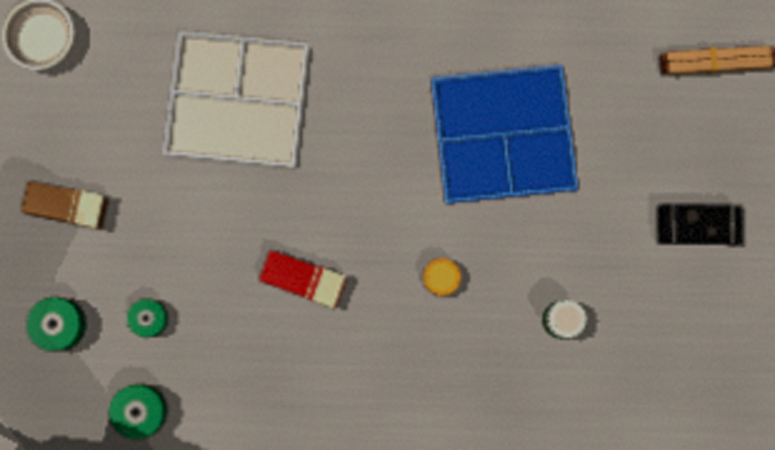

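The close crop confirms it: the smallest wheel is at crop (147,317), and the other two, at (55,323) and (137,411), are clearly larger. The white tray has its squares on the far side, and the blue tray has its long compartment on the far side. Next I turn the tool to yaw 90 and move over the charcoal.

Call:
{"fn": "step_arm", "kwargs": {"plan": [0,0,0,0,0,0.119,0,0,0,0,0,0.119,0,0,0,0,0,0.119,0,0,0,0,0,0.119,0,0,0,0,0,0.119], "hand": 7.5}}

```text
time_s: 1.57
ee_pos: [215.8, 533.0, 228.0]
ee_rot: [180.0, -0.0, 123.5]
force: [0.8, 0.8, -0.4]
gripper_width: 75.1
gripper_force: 0.0
```

Call:
{"fn": "step_arm", "kwargs": {"plan": [0,0,0,0,0,0.119,0,0,0,0,0,0.119,0,0,0,0,0,0.119,0,0,0,0,0,0.119,0,0,0,0,0,0.115]}}

```text
time_s: 1.98
ee_pos: [215.8, 533.0, 228.0]
ee_rot: [-180.0, -0.0, 89.7]
force: [0.1, -0.7, -0.3]
gripper_width: 75.1
gripper_force: 0.0
```

Call:
{"fn": "step_arm", "kwargs": {"plan": [-3.67,1.12,0,0,0,0,-3.67,1.12,0,0,0,0,-3.67,1.12,0,0,0,0,-3.67,1.12,0,0,0,0,-3.67,1.12,0,0,0,0]}}

```text
time_s: 2.4
ee_pos: [271.9, 347.8, 228.0]
ee_rot: [180.0, -0.0, 90.1]
force: [0.7, 0.2, -0.0]
gripper_width: 75.2
gripper_force: 0.0
```

Call:
{"fn": "step_arm", "kwargs": {"plan": [-3.67,1.12,0,0,0,0,-3.67,1.12,0,0,0,0,-3.67,1.12,0,0,0,0,-3.67,1.12,0,0,0,0,-3.67,1.12,0,0,0,0]}}

```text
time_s: 2.82
ee_pos: [327.9, 164.3, 228.2]
ee_rot: [179.9, -0.0, 90.0]
force: [1.1, 0.1, 0.7]
gripper_width: 75.1
gripper_force: 0.0
```

Call:
{"fn": "step_arm", "kwargs": {"plan": [0,0,0,0,0,0]}}

```text
time_s: 2.9
ee_pos: [328.9, 160.6, 228.2]
ee_rot: [179.9, 0.2, 89.6]
force: [-0.1, 0.2, 0.1]
gripper_width: 75.2
gripper_force: 0.0
```

Call:
{"fn": "step_arm", "kwargs": {"plan": [-3.7,1.1,0,0,0,0,-3.7,1.1,0,0,0,0,-3.7,1.1,0,0,0,0,-3.7,1.1,0,0,0,0,-3.7,1.1,0,0,0,0]}}

```text
time_s: 3.32
ee_pos: [383.1, -20.4, 228.3]
ee_rot: [179.9, -0.0, 90.0]
force: [1.0, 0.7, -0.3]
gripper_width: 75.4
gripper_force: 0.0
```

Call:
{"fn": "step_arm", "kwargs": {"plan": [-3.7,1.1,0,0,0,0,-3.7,1.1,0,0,0,0,-3.7,1.1,0,0,0,0,-3.7,1.1,0,0,0,0,-3.7,1.1,0,0,0,0]}}

```text
time_s: 3.73
ee_pos: [438.3, -205.7, 228.0]
ee_rot: [180.0, -0.0, 90.0]
force: [1.1, 1.0, -0.1]
gripper_width: 75.2
gripper_force: 0.0
```

Call:
{"fn": "step_arm", "kwargs": {"plan": [-3.7,1.2,0,0,0,0,-3.7,1.2,0,0,0,0,-3.7,1.2,0,0,0,0,-3.7,1.1,0,0,0,0,-2.6,1.1,0,0,0,0]}}

```text
time_s: 4.15
ee_pos: [496.5, -380.9, 227.5]
ee_rot: [180.0, 0.0, 89.9]
force: [0.6, 0.5, 0.8]
gripper_width: 74.7
gripper_force: 0.0
```

Call:
{"fn": "step_arm", "kwargs": {"plan": [0,0,0,0,0,0,0,0,0,0,0,0]}}

```text
time_s: 4.32
ee_pos: [496.3, -378.7, 226.9]
ee_rot: [-180.0, -0.1, 89.9]
force: [-0.2, 0.3, -0.4]
gripper_width: 75.4
gripper_force: 0.0
```

Run:
```python
from h import *
s=sensors.state();print(s['ee_pos'],s['ee_rot'],s['qpos'])
w=grab('wrist','w1'); print({k:v for k,v in w.items() if k!='img'})
d=viewer.pinpoint('charcoal',w); print([(x['location'],x['score'],on(w,x['location'],0)) for x in d])
v=w['img'].max(2); print(np.percentile(v,[1,5,20,50]))
```

```text
[ 496.25463641 -378.69775252  226.86085313] [-1.79950065e+02 -7.37529845e-02  8.99185712e+01] [-3.84171096e+01  2.28677207e+01  8.28271238e+01  2.79072205e-02
  7.43900725e+01 -3.83432423e+01]
{'fx': 326.8319787328389, 'fy': 326.8319787328389, 'cx': 320.32869824316725, 'cy': 200.67270306761236, 'k1': -0.01455503143214222, 'position': array([ 495.89966156, -310.67303012,  384.00374543]), 'attitude': array([ 1.65985455e+02, -1.94382180e-02, -2.07446403e-01]), 'shot': 4}
[([321.3, 184.3], 0.69, array([ 496.9, -386.3]))]
[ 20.  28.  42. 103.]
```

View pics/w1.png

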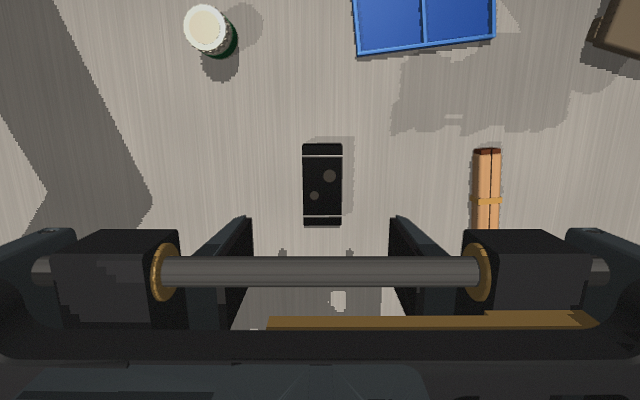

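The wrist view shows charcoal at columns 303-342, rows 144-226, with its edges square to the tool. The flux jar is at (206,28), the blue tray corner at (358,55) and the clamp at (487,190).

Run:
```python
from h import *
w=grab('wrist')
for px in((303,185),(342,185)): print(px,on(w,px,28))
print('y',on(w,(322,144),0),on(w,(322,226),28))
m=(w['img'].max(2)<75).astype(np.uint8); m[:135]=0;m[232:]=0;m[:,:295]=0;m[:,350:]=0
c=max(cv2.findContours(m,0,1)[0],key=cv2.contourArea); print(cv2.minAreaRect(c))
t=viewer.grab_frame('top')
C=[on(t,(a,b),12) for a,b in((252.8,133.2),(303.6,138),(298.8,186.4),(246,182))]
print(C,np.mean(C,0)); 
for i in range(4): d=C[(i+1)%4]-C[i]; print(np.linalg.norm(d),np.degrees(np.arctan2(d[1],d[0])))
```

```text
(303, 185) [ 476. -380.]
(342, 185) [ 519.4 -380.1]
y [ 497.3 -337. ] [ 497.1 -427.9]
((322.5, 187.5), (57.0, 39.0), 90.0)
[array([708. , 214.1]), array([696.3,  65.7]), array([554. ,  75.4]), array([563.6, 227.3])] [630.475 145.625]
148.86050517178825 -94.50793000716511
142.63022120153914 176.1004171168698
152.20305515987516 86.38374644081748
145.0020689507567 -5.223048175840693
```

Call:
{"fn": "step_arm", "kwargs": {"plan": [-0.4,0.1,4,0,0,0,0,0,4,0,0,0,0,0,4,0,0,0,0,0,4,0,0,0,0,0,2.5,0,0,0]}}

```text
time_s: 4.93
ee_pos: [495.1, -379.4, 39.7]
ee_rot: [-179.8, -0.2, 90.1]
force: [0.1, -0.3, 0.2]
gripper_width: 74.9
gripper_force: 0.0
```

Call:
{"fn": "step_arm", "kwargs": {"plan": [0,0,1.2,0,0,0,0,0,0.6,0,0,0,0,0,0,0,0,0]}}

```text
time_s: 5.18
ee_pos: [497.0, -381.5, 24.9]
ee_rot: [-180.0, -0.0, 90.0]
force: [1.4, -0.1, -0.6]
gripper_width: 75.0
gripper_force: 0.0
```

Call:
{"fn": "step_arm", "kwargs": {"plan": [0,0,0,0,0,0,0,0,0,0,0,0,0,0,0,0,0,0,0,0,0,0,0,0,0,0,0,0,0,0], "hand": 3.8, "newtons": 25}}

```text
time_s: 5.6
ee_pos: [497.2, -382.4, 25.9]
ee_rot: [179.9, 0.1, 90.0]
force: [0.8, 0.0, 0.2]
gripper_width: 44.3
gripper_force: 0.0
```

Call:
{"fn": "step_arm", "kwargs": {"plan": [0,0,0,0,0,0,0,0,0,0,0,0,0,0,0,0,0,0], "hand": 2}}

```text
time_s: 5.85
ee_pos: [497.2, -382.4, 25.8]
ee_rot: [179.9, 0.0, 90.0]
force: [-1.4, 0.2, 5.4]
gripper_width: 43.8
gripper_force: 25.0
```

Call:
{"fn": "step_arm", "kwargs": {"plan": [0,0,-2,0,0,0,0,0,-3,0,0,0,0,0,-3,0,0,0,0,0,0,0,0,0]}}

```text
time_s: 6.18
ee_pos: [499.6, -384.2, 110.7]
ee_rot: [179.5, 0.4, 90.0]
force: [0.8, -0.7, 0.8]
gripper_width: 43.6
gripper_force: 25.0
```

Call:
{"fn": "step_arm", "kwargs": {"plan": [3.2,2,-2,0,0,0,3.2,2,-1,0,0,0,3.2,2,0,0,0,0,0,2,0,0,0,0,0,0,0,0,0,0]}}

```text
time_s: 6.6
ee_pos: [579.6, -284.9, 133.9]
ee_rot: [179.9, 0.0, 90.2]
force: [0.7, -0.3, -0.9]
gripper_width: 43.9
gripper_force: 25.0
```

Run:
```python
from h import *
print(sensors.state()['ee_pos'])
w=grab('wrist','w2'); im=w['img']
hsv=cv2.cvtColor(im,cv2.COLOR_RGB2HSV); m=cv2.inRange(hsv,(100,110,40),(130,255,255))
m=cv2.morphologyEx(m,cv2.MORPH_CLOSE,np.ones((7,7)))
c=max(cv2.findContours(m,0,1)[0],key=cv2.contourArea)
P=np.array([on(w,q[0],12) for q in c],np.float32); print(cv2.minAreaRect(P), c[:,0].min(0),c[:,0].max(0))
```

```text
[ 579.62848804 -284.90527708  133.8999669 ]
((600.4337158203125, -177.49893188476562), (145.46615600585938, 116.88858032226562), 7.003697872161865) [245   0] [439 152]
```

View pics/w2.png

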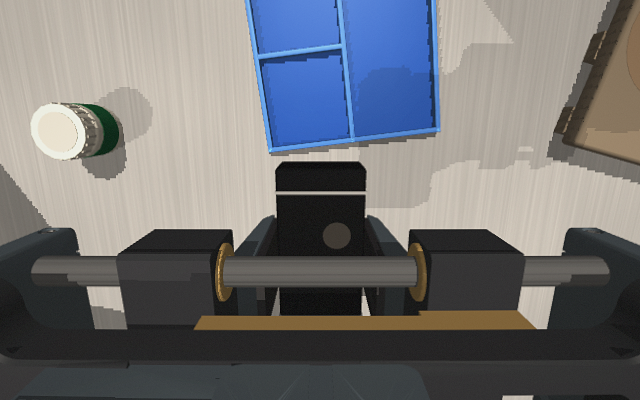

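Blue tray centre is (598,-160), yaw 7, and the charcoal sits straight in the jaws.

Call:
{"fn": "step_arm", "kwargs": {"plan": [3.3,1.4,0,0,0,0,3.3,1.4,0,0,0,0,3.2,1.4,0,0,0,0,3.2,1.4,0,0,0,0,0,0,0,0,0,-0.122]}}

```text
time_s: 7.07
ee_pos: [633.2, -152.2, 133.5]
ee_rot: [-180.0, -0.2, 97.2]
force: [-0.7, -0.7, -0.5]
gripper_width: 43.9
gripper_force: 25.0
```

Call:
{"fn": "step_arm", "kwargs": {"plan": [0,0,2.5,0,0,0,0,0,2.5,0,0,0,0,0,2.5,0,0,0,0,0,1.5,0,0,0,0,0,0,0,0,0]}}

```text
time_s: 7.48
ee_pos: [628.2, -157.1, 39.8]
ee_rot: [-179.5, -0.2, 96.9]
force: [-0.3, 0.5, -0.9]
gripper_width: 43.9
gripper_force: 25.0
```

Run:
```python
from h import *
import time
s=sensors.state();print(s['ee_pos'],s['ee_rot'],s['force'])
t=grab('top');cv2.imwrite('pics/t2.png',cv2.resize(t['img'][130:215,335:425][:,:,::-1],None,fx=6,fy=6,interpolation=cv2.INTER_CUBIC))
```

```text
[ 628.22037286 -157.1000412    39.76741298] [-179.46192732   -0.19464389   96.92060531] [-0.25055835  0.5404477  -0.88621025]
```

Call:
{"fn": "step_arm", "kwargs": {"plan": [0,0,0,0,0,0,0,0,0,0,0,0,0,0,0,0,0,0]}}

```text
time_s: 7.78
ee_pos: [633.1, -157.4, 46.0]
ee_rot: [179.9, 0.1, 97.0]
force: [-0.0, -0.2, -0.3]
gripper_width: 44.2
gripper_force: 25.0
```

Call:
{"fn": "step_arm", "kwargs": {"plan": [0,0,0.8,0,0,0,0,0,0.4,0,0,0,0,0,0.2,0,0,0,0,0,0,0,0,0,0,0,0,0,0,0]}}

```text
time_s: 8.2
ee_pos: [632.3, -156.7, 30.2]
ee_rot: [-180.0, -0.0, 97.0]
force: [0.2, 0.5, -0.6]
gripper_width: 43.9
gripper_force: 25.0
```

Call:
{"fn": "step_arm", "kwargs": {"plan": [0,0,0.1,0,0,0,0,0,0,0,0,0]}}

```text
time_s: 8.37
ee_pos: [632.5, -156.8, 29.8]
ee_rot: [180.0, 0.0, 97.0]
force: [-0.8, 0.2, 2.2]
gripper_width: 43.6
gripper_force: 25.0
```

Call:
{"fn": "step_arm", "kwargs": {"plan": [0,0,0.07,0,0,0,0,0,0,0,0,0]}}

```text
time_s: 8.53
ee_pos: [632.6, -156.8, 29.8]
ee_rot: [180.0, 0.0, 97.0]
force: [-0.8, 1.6, 5.1]
gripper_width: 44.2
gripper_force: 25.0
```

Charcoal has touched down. I release it, rise and go to the flux jar.

Call:
{"fn": "step_arm", "kwargs": {"plan": [0,0,0,0,0,0,0,0,0,0,0,0,0,0,0,0,0,0], "hand": 5.6}}

```text
time_s: 8.78
ee_pos: [632.3, -156.8, 28.5]
ee_rot: [-180.0, -0.0, 97.0]
force: [-0.1, 0.6, 0.2]
gripper_width: 55.8
gripper_force: 0.0
```

Call:
{"fn": "step_arm", "kwargs": {"plan": [0,0,-1.5,0,0,0,0,0,-3.5,0,0,0,0,0,-4,0,0,0,0,0,-4,0,0,0,0,0,-4,0,0,0]}}

```text
time_s: 9.2
ee_pos: [632.0, -156.7, 200.1]
ee_rot: [-180.0, -0.0, 97.0]
force: [0.9, -0.5, -0.4]
gripper_width: 56.0
gripper_force: 0.0
```

Call:
{"fn": "step_arm", "kwargs": {"plan": [-0.6,-3.6,0,0,0,0,-0.6,-3.6,0,0,0,0,-0.6,-3.6,0,0,0,0,-0.6,-3.6,0,0,0,0,-0.6,-3.6,0,0,0,0], "hand": 7.5}}

```text
time_s: 9.62
ee_pos: [455.6, -208.6, 198.5]
ee_rot: [-180.0, 0.0, 97.0]
force: [0.2, 0.6, -0.3]
gripper_width: 74.5
gripper_force: 0.0
```

Call:
{"fn": "step_arm", "kwargs": {"plan": [-0.5,-3.6,0,0,0,0,-0.4,-3.7,0,0,0,0,0,0,0,0,0,0,0,0,0,0,0,0,0,0,0,0,0,0]}}

```text
time_s: 10.03
ee_pos: [386.6, -226.6, 199.0]
ee_rot: [179.9, 0.0, 97.0]
force: [-0.1, 0.2, -0.4]
gripper_width: 74.9
gripper_force: 0.0
```

Run:
```python
from h import *
s=sensors.state();print(s['ee_pos'],s['ee_rot'])
w=grab('wrist','w3'); im=w['img']
d=viewer.pinpoint('flux',w); print([(x['location'],x['score'],on(w,x['location'],0)) for x in d])
m=((im.min(2)>185)).astype(np.uint8); m[235:]=0; m=cv2.morphologyEx(m,cv2.MORPH_OPEN,np.ones((5,5)))
for c in cv2.findContours(m,0,1)[0]:
    if cv2.contourArea(c)>300:
        P=np.array([on(w,q[0],48) for q in c],np.float32); print(cv2.minEnclosingCircle(P),c[:,0].mean(0))
t=grab('top');cv2.imwrite('pics/t3.png',cv2.resize(t['img'][130:215,335:425][:,:,::-1],None,fx=6,fy=6,interpolation=cv2.INTER_CUBIC))
```

```text
[ 386.62379651 -226.58981528  199.01038107] [1.79918921e+02 3.27710274e-02 9.69542669e+01]
[([319.1, 179.5], 0.6, array([ 384.9, -223.9]))]
((386.8340759277344, -225.93116760253906), 19.92447853088379) [320.6516129  184.02580645]
```

View pics/t3.png

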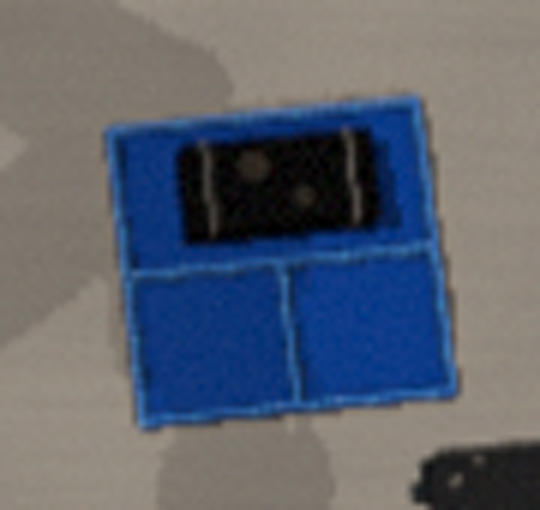

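View pics/w3.png

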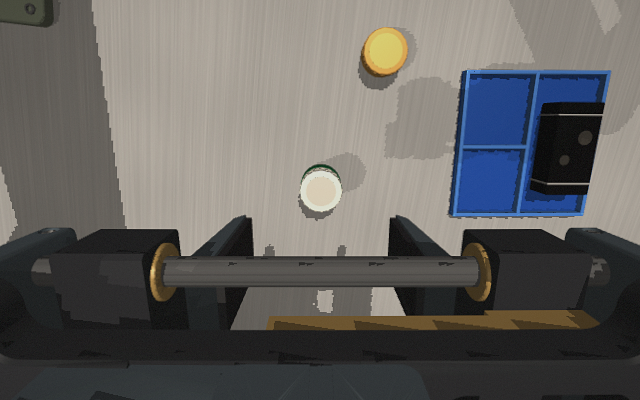

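The top crop shows charcoal flat in the middle of the long compartment. In the wrist view the flux cap is at (320,188), under the TCP, the tin is at (385,50) and the blue tray is on the right.

Call:
{"fn": "step_arm", "kwargs": {"plan": [0,0,4,0,0,0,0,0,4,0,0,0,0,0,4,0,0,0,0,0,3,0,0,0,0,0,1.7,0,0,0]}}

```text
time_s: 10.6
ee_pos: [385.1, -224.9, 28.3]
ee_rot: [-179.8, -0.2, 97.1]
force: [-0.3, -1.1, 0.1]
gripper_width: 75.3
gripper_force: 0.0
```

Call:
{"fn": "step_arm", "kwargs": {"plan": [0,0,0,0,0,0,0,0,0,0,0,0]}}

```text
time_s: 10.77
ee_pos: [386.5, -226.0, 31.0]
ee_rot: [-179.9, -0.1, 97.0]
force: [0.2, -0.1, 0.2]
gripper_width: 74.8
gripper_force: 0.0
```

Call:
{"fn": "step_arm", "kwargs": {"plan": [0,0,0,0,0,0,0,0,0,0,0,0,0,0,0,0,0,0,0,0,0,0,0,0,0,0,0,0,0,0], "hand": 2, "newtons": 25}}

```text
time_s: 11.18
ee_pos: [386.4, -226.6, 32.5]
ee_rot: [179.9, 0.1, 97.0]
force: [-0.2, 0.1, 0.0]
gripper_width: 44.5
gripper_force: 0.0
```

Call:
{"fn": "step_arm", "kwargs": {"plan": [0,0,0,0,0,0,0,0,0,0,0,0]}}

```text
time_s: 11.35
ee_pos: [386.4, -226.5, 32.4]
ee_rot: [179.9, 0.0, 97.0]
force: [-0.5, 0.8, 6.3]
gripper_width: 41.2
gripper_force: 25.0
```

Call:
{"fn": "step_arm", "kwargs": {"plan": [0,0,-2,0,0,0,0,0,-3,0,0,0,0,0,-3,0,0,0,0,0,0,0,0,0]}}

```text
time_s: 11.68
ee_pos: [388.9, -228.1, 116.3]
ee_rot: [179.5, 0.4, 97.0]
force: [1.2, 0.3, -1.4]
gripper_width: 41.1
gripper_force: 25.0
```

Call:
{"fn": "step_arm", "kwargs": {"plan": [0.1,3.6,0,0,0,0,0.1,3.7,0,0,0,0,0.1,3.7,0,0,0,0,0,3.6,0,0,0,0,0,3.6,0,0,0,0]}}

```text
time_s: 12.1
ee_pos: [567.4, -200.6, 110.9]
ee_rot: [-179.9, -0.0, 97.0]
force: [-0.0, -1.7, -0.4]
gripper_width: 41.0
gripper_force: 25.0
```

Call:
{"fn": "step_arm", "kwargs": {"plan": [0,0,0,0,0,0,0,0,2.5,0,0,0,0,0,2.5,0,0,0,0,0,1.2,0,0,0,0,0,0,0,0,0]}}

```text
time_s: 12.52
ee_pos: [563.1, -200.2, 45.8]
ee_rot: [-179.6, -0.2, 97.0]
force: [-0.8, -0.5, -0.9]
gripper_width: 41.2
gripper_force: 25.0
```

Call:
{"fn": "step_arm", "kwargs": {"plan": [0,0,0,0,0,0,0,0,0,0,0,0,0,0,0.8,0,0,0,0,0,0.3,0,0,0,0,0,0,0,0,0]}}

```text
time_s: 12.93
ee_pos: [565.8, -201.1, 38.4]
ee_rot: [-180.0, -0.0, 97.0]
force: [-0.5, 0.3, -1.5]
gripper_width: 41.3
gripper_force: 25.0
```

Call:
{"fn": "step_arm", "kwargs": {"plan": [0,0,0,0,0,0,0,0,0.1,0,0,0,0,0,0,0,0,0]}}

```text
time_s: 13.18
ee_pos: [566.4, -201.2, 37.9]
ee_rot: [180.0, 0.0, 97.0]
force: [-1.0, -0.3, -0.5]
gripper_width: 40.7
gripper_force: 25.0
```

Call:
{"fn": "step_arm", "kwargs": {"plan": [0,0,0.1,0,0,0,0,0,0,0,0,0,0,0,0,0,0,0]}}

```text
time_s: 13.43
ee_pos: [566.3, -201.2, 36.7]
ee_rot: [180.0, -0.0, 97.0]
force: [-0.3, 0.6, -0.5]
gripper_width: 41.6
gripper_force: 25.0
```

Call:
{"fn": "step_arm", "kwargs": {"plan": [0,0,0.05,0,0,0,0,0,0,0,0,0,0,0,0,0,0,0]}}

```text
time_s: 13.68
ee_pos: [566.4, -201.2, 36.4]
ee_rot: [180.0, 0.0, 97.0]
force: [-0.6, 0.9, 1.2]
gripper_width: 41.3
gripper_force: 25.0
```

Call:
{"fn": "step_arm", "kwargs": {"plan": [0,0,0.05,0,0,0,0,0,0,0,0,0]}}

```text
time_s: 13.85
ee_pos: [566.4, -201.2, 36.4]
ee_rot: [180.0, 0.0, 97.0]
force: [-1.8, 0.7, 4.9]
gripper_width: 40.9
gripper_force: 25.0
```

Call:
{"fn": "step_arm", "kwargs": {"plan": [0,0,0,0,0,0,0,0,0,0,0,0,0,0,0,0,0,0], "hand": 5.5}}

```text
time_s: 14.1
ee_pos: [566.3, -201.2, 35.5]
ee_rot: [180.0, -0.0, 97.0]
force: [-0.1, 0.4, 0.1]
gripper_width: 54.7
gripper_force: 0.0
```

Call:
{"fn": "step_arm", "kwargs": {"plan": [0,0,-1.5,0,0,0,0,0,-3,0,0,0,0,0,-4,0,0,0,0,0,-4,0,0,0,0,0,-4,0,0,0]}}

```text
time_s: 14.52
ee_pos: [565.9, -201.1, 202.0]
ee_rot: [-180.0, -0.0, 97.0]
force: [0.3, 0.1, -1.2]
gripper_width: 55.3
gripper_force: 0.0
```

Call:
{"fn": "step_arm", "kwargs": {"plan": [2.5,-2.4,0,0,0,0,2.5,-2.4,0,0,0,0,2.5,-2.4,0,0,0,0,2.5,-2.4,0,0,0,0,2.6,-2.3,0,0,0,0], "hand": 7.5}}

```text
time_s: 14.93
ee_pos: [431.2, -89.8, 200.5]
ee_rot: [-180.0, -0.0, 97.0]
force: [0.8, 0.2, 1.4]
gripper_width: 75.1
gripper_force: 0.0
```

Call:
{"fn": "step_arm", "kwargs": {"plan": [0,0,0,0,0,0,0,0,0,0,0,0,0,0,0,0,0,0]}}

```text
time_s: 15.18
ee_pos: [433.6, -90.8, 201.1]
ee_rot: [179.9, 0.0, 97.0]
force: [0.6, 0.2, -0.2]
gripper_width: 75.1
gripper_force: 0.0
```

Run:
```python
from h import *
s=sensors.state();print(s['ee_pos'],s['ee_rot'])
w=grab('wrist','w4'); im=w['img']
d=viewer.pinpoint('tin',w); print([(x['location'],x['score'],on(w,x['location'],0)) for x in d])
hsv=cv2.cvtColor(im,cv2.COLOR_RGB2HSV);m=cv2.inRange(hsv,(15,110,90),(35,255,255)); m[235:]=0
for c in cv2.findContours(m,0,1)[0]:
    if cv2.contourArea(c)>300:
        P=np.array([on(w,q[0],26) for q in c],np.float32); print(cv2.minEnclosingCircle(P),c[:,0].mean(0))
```

```text
[433.59374788 -90.84478926 201.07233514] [1.79907710e+02 4.06410928e-02 9.70104892e+01]
[([320.3, 186.3], 0.65, array([434.2, -96.1]))]
((431.29998779296875, -88.4000015258789), 22.10009765625) [318.40350877 183.85964912]
```

View pics/w4.png

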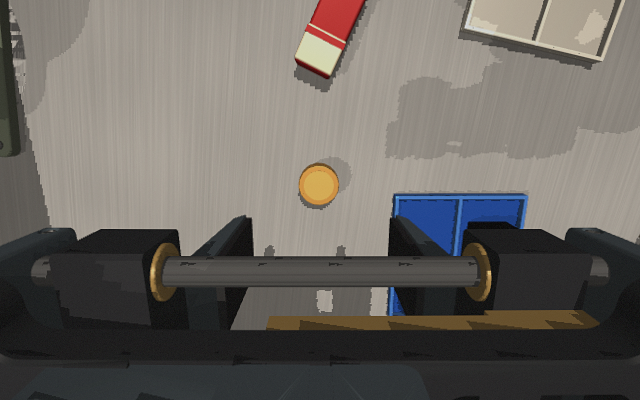

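The tin is at (318,185), under the TCP. Rouge is ahead at (330,40), with its sleeve end at (320,55).

Call:
{"fn": "step_arm", "kwargs": {"plan": [0.1,-0.1,4,0,0,0,0,0,4,0,0,0,0,0,4,0,0,0,0,0,3.5,0,0,0,0,0,2.1,0,0,0]}}

```text
time_s: 15.7
ee_pos: [430.6, -90.0, 21.3]
ee_rot: [-179.7, -0.1, 96.9]
force: [-0.9, -0.7, 0.9]
gripper_width: 75.1
gripper_force: 0.0
```

Call:
{"fn": "step_arm", "kwargs": {"plan": [0,0,0,0,0,0,0,0,0,0,0,0,0,0,0,0,0,0]}}

```text
time_s: 15.95
ee_pos: [433.3, -90.3, 25.6]
ee_rot: [179.9, 0.0, 97.0]
force: [0.5, -0.6, 0.6]
gripper_width: 74.8
gripper_force: 0.0
```

Call:
{"fn": "step_arm", "kwargs": {"plan": [0,0,0,0,0,0,0,0,0,0,0,0,0,0,0,0,0,0,0,0,0,0,0,0,0,0,0,0,0,0], "hand": 2, "newtons": 25}}

```text
time_s: 16.37
ee_pos: [432.0, -89.8, 25.3]
ee_rot: [179.9, 0.0, 97.0]
force: [-0.2, 1.1, 0.8]
gripper_width: 44.2
gripper_force: 0.0
```

Call:
{"fn": "step_arm", "kwargs": {"plan": [0,0,0,0,0,0,0,0,0,0,0,0]}}

```text
time_s: 16.53
ee_pos: [431.9, -89.7, 25.2]
ee_rot: [180.0, 0.0, 97.0]
force: [-0.7, -0.7, 5.3]
gripper_width: 41.3
gripper_force: 25.0
```

Call:
{"fn": "step_arm", "kwargs": {"plan": [0,0,-2,0,0,0,0,0,-3,0,0,0,0,0,-3,0,0,0,0,0,0,0,0,0]}}

```text
time_s: 16.87
ee_pos: [435.1, -90.5, 109.2]
ee_rot: [179.5, 0.2, 97.0]
force: [2.1, -0.2, -1.7]
gripper_width: 41.1
gripper_force: 25.0
```

Call:
{"fn": "step_arm", "kwargs": {"plan": [-1.3,3,0,0,0,0,-1.3,3,0,0,0,0,-1.3,3,0,0,0,0,-1.4,3,0,0,0,0,0,0,0,0,0,0]}}

```text
time_s: 17.28
ee_pos: [563.4, -129.6, 104.1]
ee_rot: [179.6, 0.1, 97.0]
force: [0.3, -0.0, -1.0]
gripper_width: 41.1
gripper_force: 25.0
```

Call:
{"fn": "step_arm", "kwargs": {"plan": [0,0,0,0,0,0,0,0,2.5,0,0,0,0,0,2.5,0,0,0,0,0,1.2,0,0,0,0,0,0,0,0,0]}}

```text
time_s: 17.7
ee_pos: [553.1, -126.6, 39.4]
ee_rot: [-179.5, -0.2, 97.0]
force: [-0.1, 0.0, -0.8]
gripper_width: 41.0
gripper_force: 25.0
```

Call:
{"fn": "step_arm", "kwargs": {"plan": [0,0,0,0,0,0,0,0,0,0,0,0,0,0,0.8,0,0,0,0,0,0.3,0,0,0,0,0,0,0,0,0]}}

```text
time_s: 18.12
ee_pos: [556.8, -127.6, 31.4]
ee_rot: [-180.0, -0.0, 97.0]
force: [-1.0, -0.2, 0.1]
gripper_width: 41.4
gripper_force: 25.0
```

Call:
{"fn": "step_arm", "kwargs": {"plan": [0,0,0,0,0,0,0,0,0,0,0,0]}}

```text
time_s: 18.28
ee_pos: [557.4, -127.7, 32.0]
ee_rot: [180.0, 0.0, 97.0]
force: [0.3, 0.3, -0.8]
gripper_width: 41.2
gripper_force: 25.0
```

Call:
{"fn": "step_arm", "kwargs": {"plan": [0,0,0.15,0,0,0,0,0,0,0,0,0]}}

```text
time_s: 18.45
ee_pos: [557.3, -127.7, 30.2]
ee_rot: [180.0, -0.0, 97.0]
force: [-0.0, -0.1, -1.0]
gripper_width: 41.2
gripper_force: 25.0
```

Call:
{"fn": "step_arm", "kwargs": {"plan": [0,0,0.1,0,0,0,0,0,0,0,0,0]}}

```text
time_s: 18.62
ee_pos: [557.4, -127.8, 29.2]
ee_rot: [180.0, -0.0, 97.0]
force: [0.4, 0.5, -0.7]
gripper_width: 41.1
gripper_force: 25.0
```

Call:
{"fn": "step_arm", "kwargs": {"plan": [0,0,0.05,0,0,0,0,0,0,0,0,0]}}

```text
time_s: 18.78
ee_pos: [557.3, -127.7, 29.2]
ee_rot: [180.0, 0.0, 97.0]
force: [-0.3, -0.4, 3.9]
gripper_width: 41.2
gripper_force: 25.0
```

Call:
{"fn": "step_arm", "kwargs": {"plan": [0,0,0,0,0,0,0,0,0,0,0,0,0,0,0,0,0,0], "hand": 5.5}}

```text
time_s: 19.03
ee_pos: [557.3, -127.7, 28.6]
ee_rot: [180.0, -0.0, 97.0]
force: [-0.0, 0.8, 0.2]
gripper_width: 54.5
gripper_force: 0.0
```

Call:
{"fn": "step_arm", "kwargs": {"plan": [0,0,-1.5,0,0,0,0,0,-3.5,0,0,0,0,0,-4,0,0,0,0,0,-4,0,0,0,0,0,-4,0,0,0]}}

```text
time_s: 19.45
ee_pos: [556.9, -127.6, 200.3]
ee_rot: [-180.0, -0.0, 97.0]
force: [0.7, -0.1, -0.1]
gripper_width: 55.2
gripper_force: 0.0
```

Call:
{"fn": "step_arm", "kwargs": {"plan": [3.5,-1.8,0,0,0,0,3.5,-1.8,0,0,0,0,3.5,-1.8,0,0,0,0,3.5,-1.8,0,0,0,0,3.4,-1.8,0,0,0,0], "hand": 7.5}}

```text
time_s: 19.87
ee_pos: [445.4, 35.2, 198.7]
ee_rot: [180.0, -0.0, 96.9]
force: [-0.1, 0.3, 0.3]
gripper_width: 74.9
gripper_force: 0.0
```

Call:
{"fn": "step_arm", "kwargs": {"plan": [3.4,-1.7,0,0,0,0,0,0,0,0,0,0.105,0,0,0,0,0,0.105,0,0,0,0,0,0.105,0,0,0,0,0,0.105]}}

```text
time_s: 20.28
ee_pos: [425.5, 66.1, 198.8]
ee_rot: [180.0, -0.0, 72.7]
force: [-0.2, -0.0, -0.3]
gripper_width: 74.9
gripper_force: 0.0
```

Call:
{"fn": "step_arm", "kwargs": {"plan": [0,0,0,0,0,0,0,0,0,0,0,0,0,0,0,0,0,0]}}

```text
time_s: 20.53
ee_pos: [425.7, 65.6, 198.7]
ee_rot: [-180.0, -0.0, 73.0]
force: [-0.0, -0.6, -0.3]
gripper_width: 75.3
gripper_force: 0.0
```

Run:
```python
from h import *
s=sensors.state();print(s['ee_pos'],s['ee_rot'])
w=grab('wrist','w5'); im=w['img']
d=viewer.pinpoint('rouge',w); print([(x['location'],x['score'],on(w,x['location'],0)) for x in d])
hsv=cv2.cvtColor(im,cv2.COLOR_RGB2HSV);m=cv2.inRange(hsv,(0,130,80),(10,255,255))|cv2.inRange(hsv,(170,130,80),(180,255,255)); m[235:]=0
for c in cv2.findContours(m,0,1)[0]:
    if cv2.contourArea(c)>300:
        P=np.array([on(w,q[0],28) for q in c],np.float32); print(cv2.minAreaRect(P),c[:,0].mean(0))
t=grab('top')
cv2.imwrite('pics/t5.png',cv2.resize(t['img'][125:215,240:425][:,:,::-1],None,fx=4,fy=4,interpolation=cv2.INTER_CUBIC))
```

```text
[425.68804525  65.63032211 198.65770983] [-1.79990479e+02 -9.88921989e-04  7.30438669e+01]
[([321.9, 183.1], 0.63, array([426.8,  64.2]))]
((431.5408020019531, 82.42781066894531), (57.93482208251953, 37.066917419433594), 72.19147491455078) [321.19662921 169.80337079]
```

View pics/w5.png

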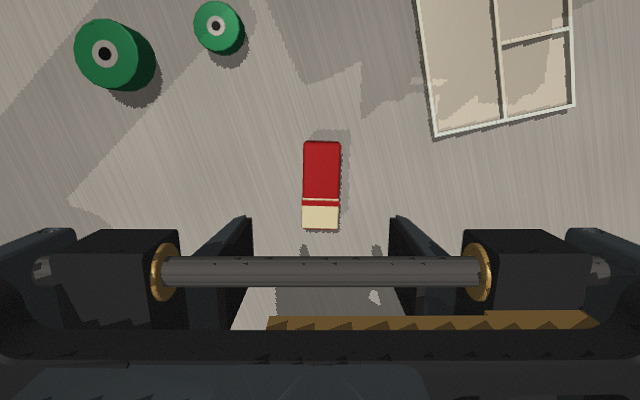

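View pics/t5.png

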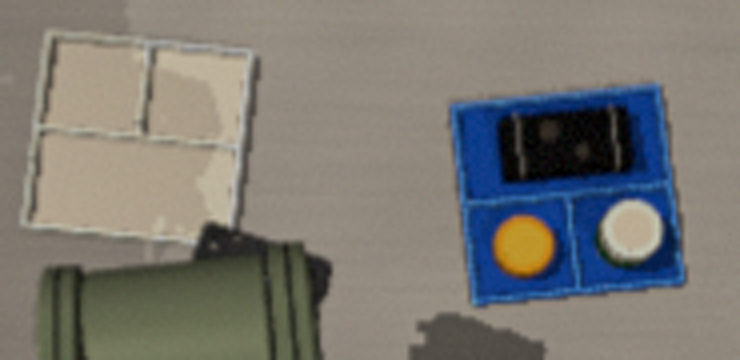

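Both top-row squares are empty in the white tray and the blue kit is complete and upright. Rouge at (322,185) is aligned with the jaws, and the small wheel is at (218,27).

Call:
{"fn": "step_arm", "kwargs": {"plan": [0,0.1,4,0,0,0,0,0,4,0,0,0,0,0,4,0,0,0,0,0,3.5,0,0,0,0,0,1.9,0,0,0]}}

```text
time_s: 21.1
ee_pos: [424.4, 65.0, 21.6]
ee_rot: [-179.7, 0.1, 73.0]
force: [-0.1, -0.4, -0.4]
gripper_width: 74.9
gripper_force: 0.0
```

Call:
{"fn": "step_arm", "kwargs": {"plan": [0,0,0,0,0,0,0,0,0,0,0,0,0,0,0,0,0,0]}}

```text
time_s: 21.35
ee_pos: [428.0, 65.5, 25.8]
ee_rot: [179.9, -0.1, 72.9]
force: [0.4, 0.3, -0.3]
gripper_width: 75.1
gripper_force: 0.0
```

Call:
{"fn": "step_arm", "kwargs": {"plan": [0,0,0,0,0,0,0,0,0,0,0,0,0,0,0,0,0,0,0,0,0,0,0,0,0,0,0,0,0,0], "hand": 2, "newtons": 25}}

```text
time_s: 21.77
ee_pos: [427.0, 65.5, 25.2]
ee_rot: [179.9, -0.0, 72.9]
force: [0.2, 0.2, 0.0]
gripper_width: 44.4
gripper_force: 0.0
```

Call:
{"fn": "step_arm", "kwargs": {"plan": [0,0,0,0,0,0,0,0,0,0,0,0,0,0,0,0,0,0]}}

```text
time_s: 22.02
ee_pos: [426.6, 65.4, 25.0]
ee_rot: [-180.0, -0.0, 72.9]
force: [-1.3, 0.6, 5.2]
gripper_width: 37.7
gripper_force: 24.8
```

Call:
{"fn": "step_arm", "kwargs": {"plan": [0,0,-2,0,0,0,0,0,-3,0,0,0,0,0,-3,0,0,0,0,0,-3,0,0,-0.118,0,0,0,0,0,-0.118]}}

```text
time_s: 22.43
ee_pos: [430.2, 65.9, 139.5]
ee_rot: [179.4, -0.1, 86.8]
force: [1.4, 0.5, -2.3]
gripper_width: 38.1
gripper_force: 24.8
```

Call:
{"fn": "step_arm", "kwargs": {"plan": [-0.5,3.4,0,0,0,0,-0.5,3.4,0,0,0,0,-0.5,3.4,0,0,0,0,-0.5,3.4,0,0,0,0,-0.5,3.4,0,0,0,0]}}

```text
time_s: 22.85
ee_pos: [595.9, 29.5, 134.0]
ee_rot: [-179.9, 0.0, 86.4]
force: [-0.5, 0.6, -1.9]
gripper_width: 37.8
gripper_force: 24.8
```

Call:
{"fn": "step_arm", "kwargs": {"plan": [0,0,0,0,0,0,0,0,0,0,0,0,0,0,0,0,0,0]}}

```text
time_s: 23.1
ee_pos: [593.7, 29.9, 133.6]
ee_rot: [-179.8, 0.0, 86.4]
force: [-0.0, -0.2, -2.3]
gripper_width: 38.1
gripper_force: 24.8
```

Run:
```python
from h import *
s=sensors.state();print(s['ee_pos'],s['ee_rot'])
w=grab('wrist','w6')
d=viewer.pinpoint('tray_white',w); print([(x['location'],x['score'],on(w,x['location'],0)) for x in d])
```

```text
[593.65573846  29.91135337 133.58164239] [-1.79821623e+02  6.35089369e-03  8.64375758e+01]
[([358.4, 50.5], 0.76, array([632.1, 150.6]))]
```

View pics/w6.png

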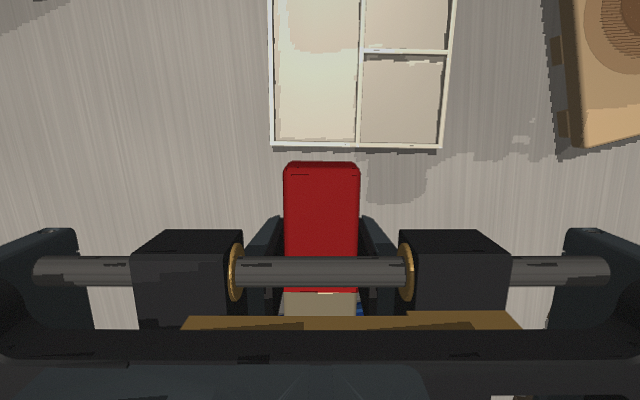

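The white tray's near corners are at (270,146) and (440,148), with the square divider at (400,51).

Run:
```python
from h import *
w=grab('wrist')
a,b=on(w,(270,146),12),on(w,(440,148),12); d=b-a
e=np.array([-d[1],d[0]])/np.linalg.norm(d)
print(a,b,np.linalg.norm(d),np.degrees(np.arctan2(d[1],d[0])),(a+b)/2+76*e)
l=on(w,(267.5,2),12);r=on(w,(455,2),12)
for p,q in((a,l),(b,r)): v=q-p; print(np.degrees(np.arctan2(v[1],v[0])))
print('divider',on(w,(363,51),12),on(w,(446,51),12))
```

```text
[553.2  78.6] [697.   67.8] 144.2049929787453 -4.29509646338519 [630.79189723 148.98655755]
85.29704378462787
85.27047308911439
divider [634.2 148.2] [700.1 144.2]
```

Call:
{"fn": "step_arm", "kwargs": {"plan": [4,-0.2,0,0,0,0,4,-0.2,0,0,0,0,4,-0.1,0,0,0,0,0,0,0,0,0,0,0,0,0,0,0,0]}}

```text
time_s: 23.67
ee_pos: [596.3, 152.1, 135.0]
ee_rot: [180.0, 0.0, 86.7]
force: [0.6, -0.8, -0.4]
gripper_width: 37.9
gripper_force: 24.8
```

Call:
{"fn": "step_arm", "kwargs": {"plan": [0,0,2.5,0,0,0,0,0,2.5,0,0,0,0,0,2.5,0,0,0,0,0,1.5,0,0,0,0,0,0,0,0,0]}}

```text
time_s: 24.08
ee_pos: [594.1, 148.1, 41.4]
ee_rot: [-179.6, 0.2, 86.4]
force: [-0.4, -0.5, -0.7]
gripper_width: 37.6
gripper_force: 24.8
```

Call:
{"fn": "step_arm", "kwargs": {"plan": [0,0,0,0,0,0,0,0,0,0,0,0,0,0,0.7,0,0,0,0,0,0.4,0,0,0,0,0,0,0,0,0]}}

```text
time_s: 24.5
ee_pos: [596.9, 149.8, 33.5]
ee_rot: [-180.0, 0.0, 86.4]
force: [-0.1, 0.1, -1.5]
gripper_width: 38.3
gripper_force: 24.8
```

Call:
{"fn": "step_arm", "kwargs": {"plan": [0,0,0,0,0,0,0,0,0,0,0,0,0,0,0,0,0,0]}}

```text
time_s: 24.75
ee_pos: [597.5, 150.1, 34.0]
ee_rot: [180.0, -0.0, 86.5]
force: [-1.0, 0.6, -2.0]
gripper_width: 37.8
gripper_force: 24.8
```

Call:
{"fn": "step_arm", "kwargs": {"plan": [0,0,0.3,0,0,0,0,0,0.1,0,0,0,0,0,0,0,0,0]}}

```text
time_s: 25.0
ee_pos: [597.0, 150.0, 29.4]
ee_rot: [-180.0, 0.0, 86.4]
force: [0.5, 0.3, -1.6]
gripper_width: 38.1
gripper_force: 24.8
```

Call:
{"fn": "step_arm", "kwargs": {"plan": [0,0,0.07,0,0,0,0,0,0,0,0,0]}}

```text
time_s: 25.17
ee_pos: [597.3, 150.0, 29.1]
ee_rot: [180.0, -0.0, 86.5]
force: [-0.5, -0.4, -1.6]
gripper_width: 38.0
gripper_force: 24.8
```

Call:
{"fn": "step_arm", "kwargs": {"plan": [0,0,0.05,0,0,0,0,0,0,0,0,0]}}

```text
time_s: 25.33
ee_pos: [597.3, 150.1, 29.1]
ee_rot: [180.0, -0.0, 86.4]
force: [-0.7, 0.1, 1.9]
gripper_width: 37.7
gripper_force: 24.8
```

Call:
{"fn": "step_arm", "kwargs": {"plan": [0,0,0.04,0,0,0,0,0,0,0,0,0]}}

```text
time_s: 25.5
ee_pos: [597.4, 150.0, 29.0]
ee_rot: [180.0, -0.0, 86.4]
force: [-2.6, -0.7, 5.8]
gripper_width: 38.1
gripper_force: 24.8
```

Call:
{"fn": "step_arm", "kwargs": {"plan": [0,0,0,0,0,0,0,0,0,0,0,0,0,0,0,0,0,0], "hand": 5.2}}

```text
time_s: 25.75
ee_pos: [597.4, 150.0, 28.1]
ee_rot: [180.0, -0.0, 86.4]
force: [-0.5, -0.3, 0.2]
gripper_width: 51.7
gripper_force: 0.0
```

Call:
{"fn": "step_arm", "kwargs": {"plan": [0,0,-1.5,0,0,0,0,0,-3.5,0,0,0,0,0,-4,0,0,0,0,0,-4,0,0,0,0,0,-4,0,0,0]}}

```text
time_s: 26.17
ee_pos: [597.0, 149.9, 199.6]
ee_rot: [-180.0, 0.0, 86.4]
force: [0.5, 0.6, -0.7]
gripper_width: 52.0
gripper_force: 0.0
```

Call:
{"fn": "step_arm", "kwargs": {"plan": [1.3,-3.7,0,0,0,0,1.3,-3.7,0,0,0,0,1.3,-3.8,0,0,0,0,1.3,-3.8,0,0,0,0,1.2,-3.8,0,0,0,0], "hand": 7}}

```text
time_s: 26.58
ee_pos: [411.9, 225.9, 198.0]
ee_rot: [180.0, -0.0, 86.4]
force: [-0.3, 0.3, -0.4]
gripper_width: 70.1
gripper_force: 0.0
```

Call:
{"fn": "step_arm", "kwargs": {"plan": [1.2,-3.7,0,0,0,0,0,0,0,0,0,0,0,0,0,0,0,0,0,0,0,0,0,0]}}

```text
time_s: 26.92
ee_pos: [378.1, 240.0, 198.5]
ee_rot: [179.9, -0.0, 86.5]
force: [0.0, -0.7, -0.8]
gripper_width: 70.0
gripper_force: 0.0
```

Run:
```python
from h import *
s=sensors.state();print(s['ee_pos'],s['ee_rot'])
w=grab('wrist','w7'); im=w['img']
d=viewer.pinpoint('wheel',w); print([(x['location'],x['score'],on(w,x['location'],0)) for x in d])
hsv=cv2.cvtColor(im,cv2.COLOR_RGB2HSV);m=cv2.inRange(hsv,(60,100,40),(95,255,255)); m[235:]=0
for c in cv2.findContours(m,0,1)[0]:
    if cv2.contourArea(c)>200:
        P=np.array([on(w,q[0],25) for q in c],np.float32); print(cv2.minEnclosingCircle(P),c[:,0].mean(0))
```

```text
[378.08484733 240.04339062 198.45008986] [ 1.79911625e+02 -3.53084168e-02  8.64868721e+01]
[([225.5, 184.2], 0.82, array([273.1, 244.7])), ([304.0, 81.2], 0.7, array([368. , 346.7])), ([320.9, 182.5], 0.56, array([378.7, 239.8]))]
((377.31719970703125, 240.6910400390625), 22.41895866394043) [319.64705882 186.11764706]
((274.1499938964844, 245.39999389648438), 34.838043212890625) [220.37362637 188.24175824]
((367.6455383300781, 342.21881103515625), 31.13515281677246) [302.6684492   82.35828877]
```

View pics/w7.png

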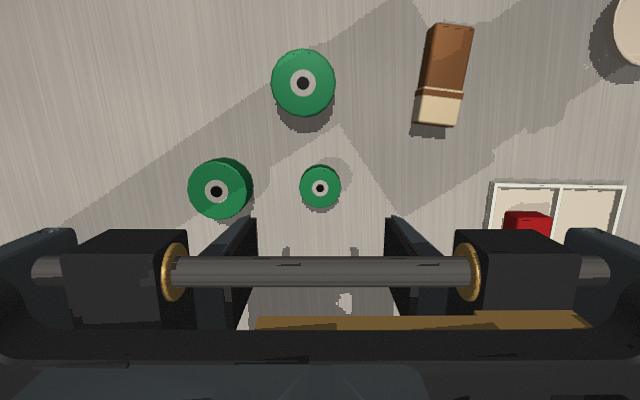

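The small wheel at (320,187) is under the TCP and centred. The large ones are at (220,188) and (303,82), clear of the fingers.

Call:
{"fn": "step_arm", "kwargs": {"plan": [0,0,4,0,0,0,0,0,4,0,0,0,0,0,4,0,0,0,0,0,3.5,0,0,0,0,0,1.9,0,0,0]}}

```text
time_s: 27.43
ee_pos: [376.6, 238.1, 20.5]
ee_rot: [-179.7, 0.2, 86.3]
force: [-0.0, 0.1, -0.4]
gripper_width: 69.7
gripper_force: 0.0
```

Call:
{"fn": "step_arm", "kwargs": {"plan": [0,0,0,0,0,0,0,0,0,0,0,0,0,0,0,0,0,0]}}

```text
time_s: 27.68
ee_pos: [379.1, 240.2, 25.1]
ee_rot: [179.9, -0.1, 86.4]
force: [0.5, -0.2, 0.9]
gripper_width: 70.0
gripper_force: 0.0
```

Call:
{"fn": "step_arm", "kwargs": {"plan": [0,0,0,0,0,0,0,0,0,0,0,0,0,0,0,0,0,0,0,0,0,0,0,0,0,0,0,0,0,0], "hand": 2, "newtons": 25}}

```text
time_s: 28.1
ee_pos: [377.8, 240.1, 24.9]
ee_rot: [179.9, -0.1, 86.5]
force: [0.0, -1.0, 4.2]
gripper_width: 43.5
gripper_force: 25.0
```

Call:
{"fn": "step_arm", "kwargs": {"plan": [0,0,0,0,0,0,0,0,0,0,0,0,0,0,0,0,0,0]}}

```text
time_s: 28.35
ee_pos: [377.8, 240.1, 24.9]
ee_rot: [179.9, -0.0, 86.5]
force: [-1.3, -0.4, 6.4]
gripper_width: 43.1
gripper_force: 25.0
```

Call:
{"fn": "step_arm", "kwargs": {"plan": [0,0,-2,0,0,0,0,0,-3,0,0,0,0,0,-3,0,0,0,0,0,0,0,0,0]}}

```text
time_s: 28.68
ee_pos: [380.4, 241.7, 108.8]
ee_rot: [179.5, -0.3, 86.5]
force: [1.0, -0.5, -1.2]
gripper_width: 43.2
gripper_force: 25.0
```

Call:
{"fn": "step_arm", "kwargs": {"plan": [-0.5,3.7,0,0,0,0,-0.5,3.7,0,0,0,0,-0.5,3.7,0,0,0,0,-0.5,3.7,0,0,0,0,-0.5,3.7,0,0,0,0]}}

```text
time_s: 29.1
ee_pos: [561.7, 202.7, 103.4]
ee_rot: [-179.9, 0.0, 86.4]
force: [0.5, 0.7, 0.5]
gripper_width: 43.3
gripper_force: 25.0
```

Call:
{"fn": "step_arm", "kwargs": {"plan": [-0.5,3.7,0,0,0,0,-0.5,3.7,0,0,0,0,-0.5,3.6,0,0,0,0,0,0,0,0,0,0,0,0,0,0,0,0]}}

```text
time_s: 29.52
ee_pos: [670.1, 180.8, 102.2]
ee_rot: [-179.9, 0.0, 86.4]
force: [-0.5, 0.6, -1.9]
gripper_width: 43.2
gripper_force: 25.0
```

Call:
{"fn": "step_arm", "kwargs": {"plan": [0,0,0,0,0,0,0,0,2.5,0,0,0,0,0,2.5,0,0,0,0,0,1.2,0,0,0,0,0,0,0,0,0]}}

```text
time_s: 29.93
ee_pos: [665.7, 181.5, 38.9]
ee_rot: [-179.6, 0.1, 86.5]
force: [-0.5, 1.5, 0.2]
gripper_width: 43.0
gripper_force: 25.0
```

Call:
{"fn": "step_arm", "kwargs": {"plan": [0,0,0,0,0,0,0,0,0,0,0,0,0,0,0,0,0,0]}}

```text
time_s: 30.18
ee_pos: [670.3, 182.1, 44.0]
ee_rot: [179.8, -0.1, 86.5]
force: [0.7, -1.1, 0.3]
gripper_width: 43.4
gripper_force: 25.0
```

Call:
{"fn": "step_arm", "kwargs": {"plan": [0,0,0.7,0,0,0,0,0,0.4,0,0,0,0,0,0,0,0,0,0,0,0,0,0,0,0,0,0,0,0,0]}}

```text
time_s: 30.6
ee_pos: [669.4, 181.6, 31.1]
ee_rot: [-180.0, -0.0, 86.4]
force: [-0.6, -0.2, -0.7]
gripper_width: 43.0
gripper_force: 25.0
```

Call:
{"fn": "step_arm", "kwargs": {"plan": [0,0,0.15,0,0,0,0,0,0,0,0,0,0,0,0,0,0,0]}}

```text
time_s: 30.85
ee_pos: [669.4, 181.6, 29.6]
ee_rot: [-180.0, -0.0, 86.4]
force: [-0.2, -0.2, -0.5]
gripper_width: 43.2
gripper_force: 25.0
```

Call:
{"fn": "step_arm", "kwargs": {"plan": [0,0,0.07,0,0,0,0,0,0,0,0,0,0,0,0,0,0,0]}}

```text
time_s: 31.1
ee_pos: [669.4, 181.6, 29.0]
ee_rot: [180.0, -0.0, 86.4]
force: [-0.6, -0.2, -0.5]
gripper_width: 43.1
gripper_force: 25.0
```

Call:
{"fn": "step_arm", "kwargs": {"plan": [0,0,0.05,0,0,0,0,0,0,0,0,0]}}

```text
time_s: 31.27
ee_pos: [669.4, 181.6, 29.0]
ee_rot: [180.0, -0.0, 86.4]
force: [-1.0, -0.8, 2.9]
gripper_width: 43.4
gripper_force: 25.0
```

Call:
{"fn": "step_arm", "kwargs": {"plan": [0,0,0.04,0,0,0,0,0,0,0,0,0]}}

```text
time_s: 31.43
ee_pos: [669.4, 181.6, 28.9]
ee_rot: [180.0, -0.0, 86.4]
force: [-1.9, 0.0, 3.8]
gripper_width: 43.0
gripper_force: 25.0
```

Contact. I release, rise and back off to clear the camera's view.

Call:
{"fn": "step_arm", "kwargs": {"plan": [0,0,0,0,0,0,0,0,0,0,0,0,0,0,0,0,0,0], "hand": 5.6}}

```text
time_s: 31.68
ee_pos: [669.4, 181.6, 27.8]
ee_rot: [180.0, -0.0, 86.4]
force: [0.4, -0.3, -0.1]
gripper_width: 55.9
gripper_force: 0.0
```

Call:
{"fn": "step_arm", "kwargs": {"plan": [0,0,-1.5,0,0,0,0,0,-3.5,0,0,0,0,0,-4,0,0,0,0,0,-4,0,0,0,0,0,-4,0,0,0]}}

```text
time_s: 32.1
ee_pos: [669.1, 181.5, 199.4]
ee_rot: [-180.0, 0.0, 86.4]
force: [0.7, -0.2, 0.4]
gripper_width: 56.0
gripper_force: 0.0
```

Call:
{"fn": "step_arm", "kwargs": {"plan": [0,-4,0,0,0,0,0,-4,0,0,0,0,0,-4,0,0,0,0,0,-4,0,0,0,0,0,-4,0,0,0,0]}}

```text
time_s: 32.52
ee_pos: [467.8, 193.8, 197.8]
ee_rot: [-180.0, -0.0, 86.4]
force: [0.6, 0.9, 0.5]
gripper_width: 56.0
gripper_force: 0.0
```

Call:
{"fn": "step_arm", "kwargs": {"plan": [0,-3,0,0,0,0,0,0,0,0,0,0,0,0,0,0,0,0,0,0,0,0,0,0]}}

```text
time_s: 32.85
ee_pos: [440.8, 196.1, 198.4]
ee_rot: [179.9, -0.0, 86.5]
force: [0.5, 0.2, -0.0]
gripper_width: 55.9
gripper_force: 0.0
```

Run:
```python
from h import *
t=grab('top')
cv2.imwrite('pics/t8.png',cv2.resize(t['img'][120:260,180:440][:,:,::-1],None,fx=3,fy=3,interpolation=cv2.INTER_CUBIC))
s=grab('scene')
cv2.imwrite('pics/s8.png',cv2.resize(s['img'][130:350,180:490][:,:,::-1],None,fx=2.5,fy=2.5,interpolation=cv2.INTER_CUBIC))
```

```text
(no output)
```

View pics/t8.png

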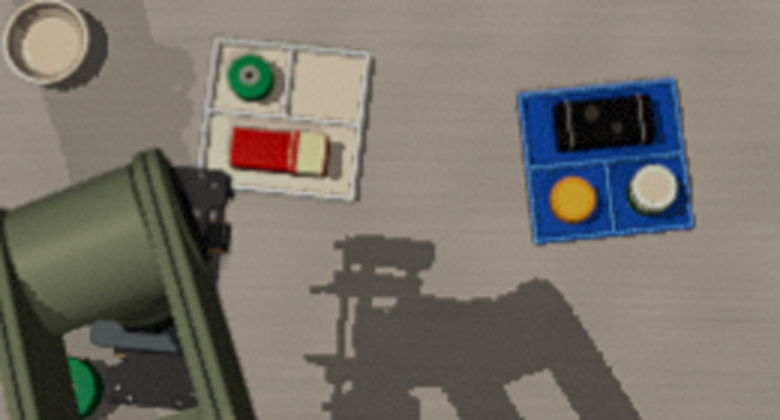

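View pics/s8.png

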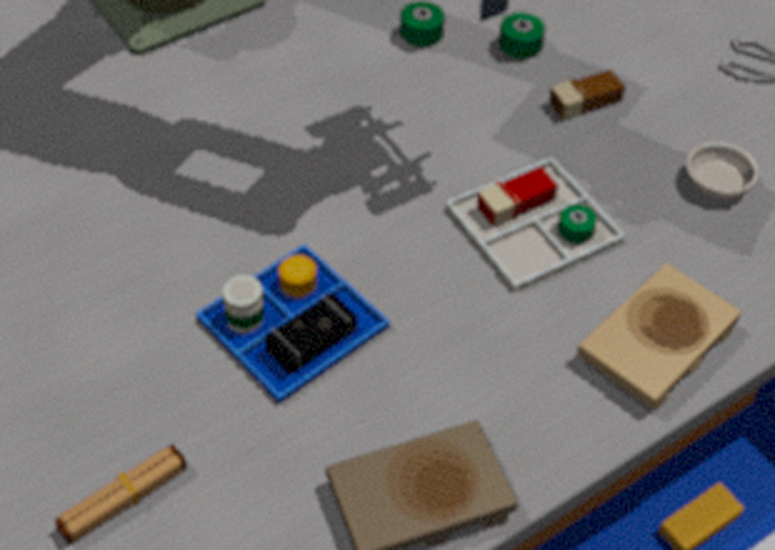

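Both views show every piece upright and flat in its compartment: wheel at top crop (250,75), rouge at (278,150), charcoal at (603,122), tin at (573,197), flux at (653,190). The trays have not moved.

```bash
python3 -c "
from workcell import env
print(env.job_done())"
```

```text
the job is handed in; nothing more can be done
None
```

Both kits are made up and the job is handed in at about 33 s of the 115 s limit: all five pieces rest upright and flat in their compartments, and the trays, brown bar, ring clamp and dish were left in place.

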